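# Pre-use check of the bench grinder's controls

## Task

Do the bench grinder's pre-use control check by pressing with the fingertips: push the raised end of the big rocker on the isolator box fully down, then press the round start button all the way in and let it come back up, and then press the mushroom stop fully down, where it stays. Press nothing else - leave the square key beside the start button alone - and do not lift or shift the button station, the jar, the tin or the screwdriver.

Things in the scene. Friction and masses are not known exactly. Their poses are not given: they have to be found in the camera images.
- isolator: Isolator: grey painted box 110 (x) x 80 (y) x 45 (z) mm screwed to the bench, origin at the centre of its underside, black cable stub on its +x end. On top a dark frame (to 55 mm) holds a white rocker 68 x 36 mm, its top a shallow V of two flat halves, each 34 mm long in x, meeting at the pivot line over the box's middle, 67 mm above the bench.
- rocker_press (a point): Point to press: middle of the top face of the rocker's raised half, on the isolator's +x side, 20 mm from the pivot, 73 mm above the bench when off. Off: -x half level, +x half slopes up 0.3 rad, its end 10 mm above the pivot. On: +x half level at 67 mm (this point sinks 6 mm). Site y runs along the pivot, x along the box (tips with the rocker).
- rocker (a joint): Rocker angle, rad: 0 = off (it may start up to 0.04), 0.30 = fully on. No spring: held by friction of 0.06 N m (about 2 to 3 N at the press point) and stays where it is left.
- start_top (a point): Centre of the top of the round start button, 67 mm above the bench at rest. White button 30 mm in diameter in a round dark collar 46 mm across whose top lies 10 mm below the button's top. It is on the button station, 33 mm to the +y side of the station's middle. x, y, z along the station's axes.
- start (a joint): Press depth of the start button, m: 0 = up, 0.006 = fully in. Spring return, about 1.2 N at the start of travel and 4 N fully in.
- key_top (a point): Centre of the top of the square key that must not be pressed: white, 28 x 28 mm, in a square dark collar 44 x 44 mm, 67 mm above the bench, on the same station, 66 mm from the start button towards -y.
- key (a joint): Press depth of the square key, m: 0 = up, 0.006 = fully in; spring return.
- station: Button station: bare aluminium box 85 (x) x 136 (y) x 45 (z) mm, about 0.95 kg with its buttons, standing loose on the bench. Origin: centre of its underside; z up. Round start button on its +y half, square key on its -y half, black cable stub on the +x side.
- stop_top (a point): Centre of the top of the mushroom stop: white round head 44 mm in diameter on a steel stem, top 78 mm above the bench when up. It stands on the stop box, a grey painted square box 80 x 80 x 45 mm screwed to the bench; the point has its axes along the box, cable stub on +x.
- stop (a joint): Press depth of the mushroom stop, m: 0 = up, 0.008 = fully down. No return: held by friction of 3 N and stays where it is left.
- jar_mid (a point): Bystander: amber glass screw-top jar 64 mm in diameter, 85 mm tall, 0.3 kg, standing loose; point half-way up.
- tin_mid (a point): Bystander: tin can 72 mm in diameter, 90 mm tall, 0.4 kg, standing loose; point half-way up.
- driver: Bystander: screwdriver lying loose on the bench, about 200 mm long; origin under its middle, x along its shaft.
Things that resemble listed ones, but are neither listed nor needed, are in the scene too. What is shaped like the isolator but red or turquoise is not meant. What is shaped like the station but red is not meant.

How it is judged:
By the outcome, as a careful person would: the job done as asked, in the order asked, and still so for the second after the job is handed in, with the robot touching nothing.
It also fails if it takes over 43 s, if anything falls off the work surface, if the arm or the gripper's body presses on something with over 40 N, if the wrist force passes 120 N, or if a joint passes its speed limit or range.

## Robot

A 6-joint arm with a two-finger parallel gripper is mounted at the origin on the work surface. World frame = base frame: x ahead of the robot, y to its left, z up, the work surface at z = 0. Lengths are in m, angles in rad, forces in N, time in s.
With the tool pointing down it reaches from about 0.35 to 0.725 m from the base axis. Payload 4.3 kg.
Tool frame: the origin (TCP) lies between the finger pads; the fingertips stand 19 mm ahead of it and the grasp point (between the pads) is the TCP; z points along the fingers, y is the line along which they close (so a half turn about z gives the same grasp; the last joint's range is limited). The gripper opens to 85 mm and grips with 20 to 120 N. Pads are 22 mm wide; open, the fingers measure 114 mm over their backs; the gripper's body (76 mm by 85 mm) begins 54 mm behind the grasp point. The pads swing forward as they close: fully open they stand 13 mm farther back than shut.
Start: joints at [1.147, 0.377, 0.081, 1.274, 0, 1.46], TCP at [0.177, 0.547, 0.25] pointing down, gripper open.
Joint ranges: [-2.72, 2.72], [-0.84, 1.66], [-1.02, 1.22], [-1.77, 2.12], [-1.37, 1.28], [-3.14, 3.14]. Speed limits (rad/s): [2.57, 2.57, 3.14, 3.14, 3.14, 3.14].

## Interface

Orientations are given as a rotation vector (axis times angle).
In Python, from rig import env gives the robot as it stands.
- The arm moves only by the shell command python3 -m jog 'ROWS' [FORCE]. ROWS is JSON, a list of rows, each an object of numbers: "dx", "dy", "dz": the shift along the tool's x, y, z in mm; "spin": the turn about the tool's z in rad; "claw": the closure, from 0 (fully open) to 1 (shut). In form: [{"dx": .., "dy": .., "dz": .., "spin": .., "claw": ..}, ...]. A call has 1 to 5 rows; each row shifts and turns the commanded pose from where the row before left it, along the tool's axes as they then stand; what a row does not reach is not made up. A row lasts 1/10 s, in which the tool goes at most 50 mm and 8.59 degrees, less where a joint would pass 70% of its speed; a pose out of reach is approached as far as the arm can. A call is refused whole if a number of a shift passes 50 or a number of a turn 0.15, either way. A call with a gripper value outside its range is refused whole. The fingers move at their own pace and stop on an object; FORCE is the grip in N (left out, the last holds). Time passes only in rows, so rows that do not move let the fingers close. It gives the time, the measured TCP pose, the force, the opening and the grip force at its end, in the units of the state.
- env.sense(): the state, without advancing time (a new reading comes with each control period).
- env.read_camera(name): name is "side" or "top" or "wrist"; returns the picture (420x560x3 uint8, blue, green, red); there is no depth.
- env.calibration(name): a dict with "fx", "fy", "cx", "cy" (pixels), "dist" ([k1, k2, p1, p2, k3] as OpenCV has them; the pictures are not rectified), "cam_to_world" (4x4, takes a point from camera to world coordinates). Camera axes: x right, y up, looking along -z (the intrinsics and any distortion apply to the point x, -y, -z); pixel columns grow to the right and rows downward; lengths in m; the calibration is good to about 2 mm. A picture is of the moment at which its call begins: read the wrist's pose just before it. calibration takes no time and is no camera call; for the wrist camera it gives the pose at the moment of the call.
- env.hand_in(): hands the job in; it is judged then, once.
The state is a dict: "time": time; "qpos": joint angles; "qvel": joint speeds; "effort": joint torques, N m; "position": TCP position; "orientation": TCP orientation; "contact_force": force on the tool from outside, world axes, zero at the start; "moment": the same for the moment, N m; "opening": finger opening in m; "gripper_force": force on a finger pad.
Only numpy, scipy, OpenCV 4.12 (cv2) and the standard library are available. Lean on these libraries where they do the work, as an engineer would, in place of code of your own. Each camera call takes 0.05 s, during which the arm holds its last target. There are 200 camera calls.

## Working session

There is one attempt and no reset: what is moved stays moved. The work goes in short steps, Python scripts to look and compute and a shell command to move; the robot and the scene stay as the last step left them, time stands still between calls to the robot, and variables do not carry over. Pictures are saved under pics/ and viewed, at most 10 in all, crops included, and the job is handed in when it is done.

```bash
mkdir -p pics; cat > h.py <<'E'
import numpy as np, cv2
from rig import env
def ray(cal,px):
    K=np.array([[cal["fx"],0,cal["cx"]],[0,cal["fy"],cal["cy"]],[0,0,1.]])
    u=cv2.undistortPoints(np.array(px,float).reshape(-1,1,2),K,np.array(cal["dist"],float)).reshape(-1,2)
    T=np.array(cal["cam_to_world"]); d=np.c_[u[:,0],-u[:,1],-np.ones(len(u))]@T[:3,:3].T
    return T[:3,3],d
def onplane(cal,px,z):
    o,d=ray(cal,px); return o+d*((z-o[2])/d[:,2])[:,None]
def proj(cal,P):
    T=np.array(cal["cam_to_world"]); p=(np.array(P,float).reshape(-1,3)-T[:3,3])@T[:3,:3]
    K=np.array([[cal["fx"],0,cal["cx"]],[0,cal["fy"],cal["cy"]],[0,0,1.]])
    return cv2.projectPoints(p*[1,-1,-1],np.zeros(3),np.zeros(3),K,np.array(cal["dist"],float))[0].reshape(-1,2)
E
python3 - <<'E'
from h import *
s=env.sense(); print({k:np.round(v,3) for k,v in s.items()})
for n in("top","side"):
    cv2.imwrite(f"pics/{n}0.png",env.read_camera(n)); print(n,np.round(env.calibration(n)["cam_to_world"],3).tolist())
E
```

```text
{'time': np.float64(0.0), 'qpos': array([ 1.147,  0.378,  0.08 ,  1.274, -0.   ,  1.46 ]), 'qvel': array([-0.   ,  0.001, -0.   , -0.001, -0.001,  0.   ]), 'effort': array([-0.0000e+00, -4.6360e+01,  2.6988e+01,  2.1000e-02, -0.0000e+00,
        0.0000e+00]), 'position': array([0.177, 0.546, 0.249]), 'orientation': array([-4.910e-01, -3.102e+00,  3.000e-03]), 'contact_force': array([-1.   ,  0.296,  0.012]), 'moment': array([ 0.032, -0.034,  0.041]), 'gripper_force': np.float64(0.0), 'opening': np.float64(0.086)}
top [[0.07, 0.973, -0.221, 0.331], [-0.998, 0.067, -0.021, -0.013], [-0.006, 0.221, 0.975, 1.018], [0.0, 0.0, 0.0, 1.0]]
side [[0.882, 0.365, -0.3, 0.151], [-0.472, 0.656, -0.59, -0.763], [-0.019, 0.661, 0.75, 1.039], [0.0, 0.0, 0.0, 1.0]]
```

View pics/top0.png

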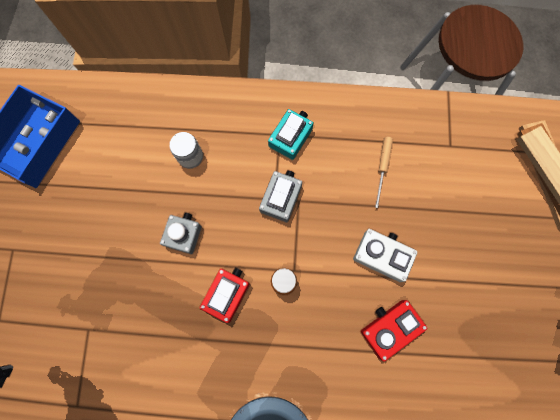

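View pics/side0.png

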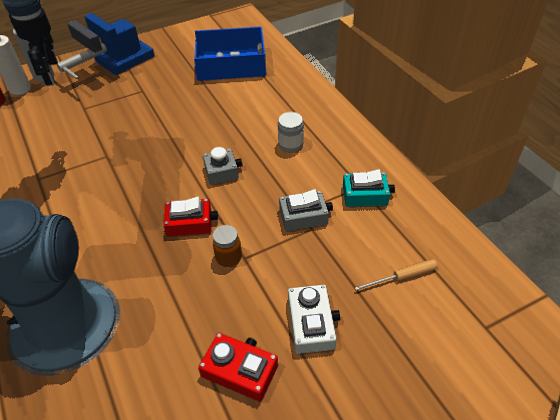

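The top view shows three rocker boxes: grey at (282,195), turquoise at (291,133) and red at (225,295). It also shows two stations, aluminium at (386,255) and red at (394,330), and the grey stop box with its mushroom at (178,233). The jar is at (284,281), the tin at (186,150) and the driver at (383,170). By the description I choose the grey isolator, the aluminium station (round button at (375,248), square key at (400,259)) and the mushroom. In the side view these are at (303,208), (309,296) with the key at (313,322), and (219,155).

```bash
python3 - <<'E'
from h import *
im={n:cv2.imread(f"pics/{n}0.png") for n in("top","side")}
seeds={"rocker":((282,193),(303,202),.068),"start":((375,248),(309,296),.067),"key":((400,259),(313,322),.067),"stop":((177,232),(219,154),.078)}
R=25
for k,(a,b,z) in seeds.items():
    P={}
    for n,c in(("top",a),("side",b)):
        g=cv2.cvtColor(im[n],cv2.COLOR_BGR2GRAY); x,y=c; roi=g[y-R:y+R,x-R:x+R]
        m=((g>185)*255).astype(np.uint8) if k!="stop" else ((g>170)*255).astype(np.uint8)
        nl,L,st,ce=cv2.connectedComponentsWithStats(m,connectivity=4)
        l=L[y,x]; px=ce[l]; cal=env.calibration(n); w=onplane(cal,[px],z)[0]
        P[n]=ray(cal,[px])
        ar=cv2.minAreaRect(np.argwhere(L==l)[:,::-1].astype(np.float32))
        bx=onplane(cal,cv2.boxPoints(ar),z)[:,:2]
        e=bx[1:]-bx[:-1]
        print(k,n,"area",st[l,4],"px",px.round(1),"xy",w[:2].round(4),"edges mm",np.linalg.norm(e,axis=1).round(3)[:2],"ang",np.degrees(np.arctan2(e[:2,1],e[:2,0])).round(1))
    (o1,d1),(o2,d2)=P["top"],P["side"]
    A=np.c_[d1[0],-d2[0]]; t=np.linalg.lstsq(A,o2-o1,rcond=None)[0]
    p,q=o1+t[0]*d1[0],o2+t[1]*d2[0]; print("   tri",((p+q)/2).round(4),"gap",np.linalg.norm(p-q).round(4))
for n,c in(("top",(282,195)),("top",(386,255))):
    x,y=c; cv2.imwrite(f"pics/c{x}.png",cv2.resize(im[n][y-40:y+40,x-50:x+50],None,fx=4,fy=4))
t=np.hstack([cv2.imread("pics/c282.png"),cv2.imread("pics/c386.png")]);cv2.imwrite("pics/crop1.png",t[:,:800])
# bystanders
cal=env.calibration("top")
for nm,px,z in(("jar",(284,281),.085),("tin",(184,144),.09),("drv a",(387,140),.02),("drv b",(377,207),.01),("iso cable",(295,173),.03),("sta cable",(393,234),.03),("stop cable",(188,216),.03)): print(nm,onplane(cal,[px],z)[0].round(3))
E
```

```text
rocker top area 465 px [281.1 189.5] xy [0.6038 0.0124] edges mm [0.08 0.07] ang [ -14.6 -106.6]
rocker side area 303 px [303.3 197.6] xy [0.5986 0.0149] edges mm [0.069 0.039] ang [ -10.2 -110. ]
   tri [0.6003 0.0129 0.0706] gap 0.0055
start top area 115 px [376.4 247.4] xy [ 0.4748 -0.2276] edges mm [0.027 0.027] ang [ -86.2 -179.1]
start side area 117 px [308.8 293.2] xy [ 0.4745 -0.228 ] edges mm [0.025 0.025] ang [ -28.8 -120.3]
   tri [ 0.4748 -0.2277  0.0665] gap 0.0001
key top area 135 px [401.2 259. ] xy [ 0.4506 -0.288 ] edges mm [0.028 0.028] ang [ -22.2 -109.9]
key side area 158 px [313.4 320.9] xy [ 0.4499 -0.2892] edges mm [0.026 0.027] ang [ -28.7 -120.7]
   tri [ 0.4506 -0.2885  0.0654] gap 0.0004
stop top area 638 px [177.3 232.1] xy [0.4771 0.2552] edges mm [0.071 0.074] ang [  -8.7 -102.3]
stop side area 140 px [218.2 152.1] xy [0.4792 0.2562] edges mm [0.04  0.039] ang [ -29.2 -114.1]
   tri [0.4778 0.2546 0.0796] gap 0.0018
jar [ 0.379 -0.01   0.085]
tin [0.7   0.264 0.09 ]
drv a [ 0.776 -0.263  0.02 ]
drv b [ 0.59 -0.24  0.01]
iso cable [ 0.662 -0.02   0.03 ]
sta cable [ 0.517 -0.278  0.03 ]
stop cable [0.528 0.247 0.03 ]
```

View pics/crop1.png

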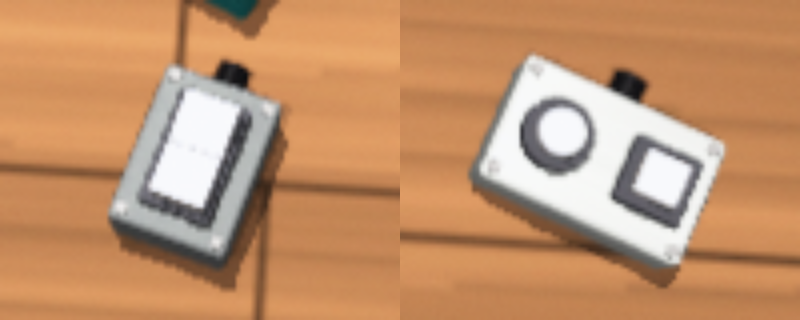

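The crop confirms the choice. In the grey box's rocker, the pivot line is at about top-view pixel (279.5,192), and the raised half on the cable side is at about (282,184). On the aluminium station, the round button is on the left, and the square key is on the right. Next I close the fingers and approach over the isolator.

```bash
cat >> h.py <<'E'
from scipy.spatial.transform import Rotation as Rot
def to(x,y,ztip=None):
    s=env.sense(); R=Rot.from_rotvec(s["orientation"]).as_matrix(); p=np.array(s["position"])
    tip=p+R[:,2]*.019
    d=np.array([x,y,tip[2] if ztip is None else ztip])-tip
    print("t",round(float(s["time"]),2),"tip",tip.round(4),"need tool mm",(R.T@d*1000).round(1),"F",np.round(s["contact_force"],1),"xaxis deg",np.degrees(np.arctan2(R[1,0],R[0,0])).round(1),"tilt",np.degrees(np.arccos(-R[2,2])).round(2),"open",round(float(s["opening"]),3))
E
J="python3 -m jog"
python3 -m jog '[{"dx":-36,"dy":-24,"claw":1},{"dx":-36,"dy":-24,"claw":1},{"dx":-36,"dy":-24,"claw":1},{"dx":-36,"dy":-24,"claw":1},{"dx":-36,"dy":-24,"claw":1}]' 30
python3 -m jog '[{"dx":-36,"dy":-24,"claw":1},{"dx":-36,"dy":-24,"claw":1},{"dx":-36,"dy":-24,"claw":1},{"dx":-36,"dy":-24,"claw":1},{"dx":-36,"dy":-24,"claw":1}]'
python3 -m jog '[{"dx":-36,"dy":-24,"claw":1},{"dx":-36,"dy":-24,"claw":1},{"dx":-36,"dy":-24,"claw":1},{"dx":0,"dy":0,"claw":1},{"dx":0,"dy":0,"claw":1}]'
python3 - <<'E'
from h import *
to(.62,.007)
cal=env.calibration("wrist"); print(np.round(cal["cam_to_world"],3).tolist())
cv2.imwrite("pics/w1.png",env.read_camera("wrist"))
np.save("w1cal.npy",cal,allow_pickle=True)
E
```

```text
t 0.1 tip [0.1772 0.5464 0.2305] need tool mm [-5.877e+02 -3.764e+02  5.000e-01] F [-0.5 -0.1 -0.8] xaxis deg 162.0 tilt 0.1 open 0.086
[[0.31, -0.914, -0.263, 0.111], [0.951, 0.298, 0.087, 0.568], [-0.002, -0.277, 0.961, 0.373], [0.0, 0.0, 0.0, 1.0]]schema error: expected keys dx, dy, dz, spin, claw
schema error: expected keys dx, dy, dz, spin, claw
schema error: expected keys dx, dy, dz, spin, claw
```

View pics/w1.png

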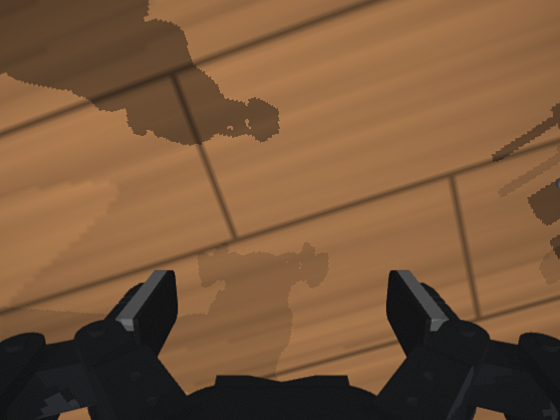

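The picture shows only bare bench and the open fingers, because the arm didn't move: each row needs all five keys. I send it again.

```bash
python3 -m jog '[{"dx":-36,"dy":-24,"dz":0,"spin":0,"claw":1},{"dx":-36,"dy":-24,"dz":0,"spin":0,"claw":1},{"dx":-36,"dy":-24,"dz":0,"spin":0,"claw":1},{"dx":-36,"dy":-24,"dz":0,"spin":0,"claw":1},{"dx":-36,"dy":-24,"dz":0,"spin":0,"claw":1}]' 30 &&
python3 -m jog '[{"dx":-36,"dy":-24,"dz":0,"spin":0,"claw":1},{"dx":-36,"dy":-24,"dz":0,"spin":0,"claw":1},{"dx":-36,"dy":-24,"dz":0,"spin":0,"claw":1},{"dx":-36,"dy":-24,"dz":0,"spin":0,"claw":1},{"dx":-36,"dy":-24,"dz":0,"spin":0,"claw":1}]' &&
python3 -m jog '[{"dx":-36,"dy":-24,"dz":0,"spin":0,"claw":1},{"dx":-36,"dy":-24,"dz":0,"spin":0,"claw":1},{"dx":-36,"dy":-24,"dz":0,"spin":0,"claw":1},{"dx":0,"dy":0,"dz":0,"spin":0,"claw":1},{"dx":0,"dy":0,"dz":0,"spin":0,"claw":1}]'
python3 - <<'E'
from h import *
to(.62,.007)
np.save("w1cal.npy",env.calibration("wrist"),allow_pickle=True)
cv2.imwrite("pics/w2.png",env.read_camera("wrist"))
E
```

```text
time: 0.65
position: [0.3123, 0.3757, 0.2501]
orientation: [-0.49, -3.103, 0.0]
contact_force: [1.3, 0.9, 0.2]
opening: 0.0124
gripper_force: 0.0
time: 1.15
position: [0.4465, 0.2059, 0.2502]
orientation: [-0.491, -3.103, -0.0]
contact_force: [0.8, 0.9, 0.2]
opening: -0.0
gripper_force: 0.0
time: 1.65
position: [0.5263, 0.105, 0.2497]
orientation: [-0.494, -3.101, -0.0]
contact_force: [-0.9, 1.2, -0.4]
opening: -0.0
gripper_force: 0.0
t 1.65 tip [0.5263 0.105  0.2307] need tool mm [-119.5  -64.1   -0.2] F [-0.9  1.2 -0.4] xaxis deg 161.9 tilt 0.08 open -0.0
```

View pics/w2.png

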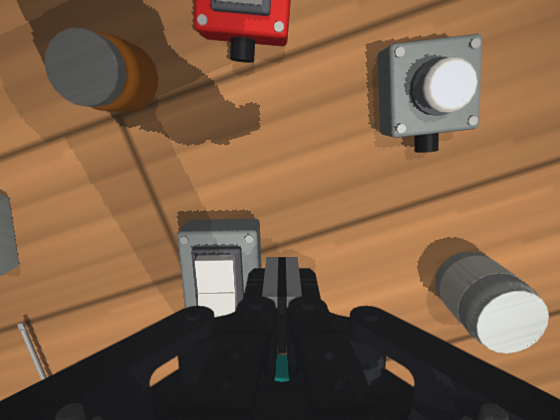

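The wrist view shows the isolator's rocker with the pivot line at row 292 (columns 197–236), and its level half ending near row 260. The mushroom head is at (448,85), the red box at the top and the tin at the lower right. I compute the press points from this.

```bash
python3 - <<'E'
from h import *
cal=np.load("w1cal.npy",allow_pickle=True).item(); im=cv2.imread("pics/w2.png"); g=cv2.cvtColor(im,cv2.COLOR_BGR2GRAY)
print("row prof col215",g[285:300,215].tolist()); 
for r in (265,275,285):
    c=np.where(g[r,185:245]>170)[0]+185; print(r,c.min(),c.max())
c=np.where(g[245:305,213]>170)[0]+245; print("col213 rows",c.min(),c.max())
m=(g>170).astype(np.uint8); n,L,st,ce=cv2.connectedComponentsWithStats(m,connectivity=4)
l=L[85,448]; print("stop",st[l,4],ce[l],onplane(cal,[ce[l]],.078)[0].round(4))
q=onplane(cal,[(196,260.5),(232.5,260.5),(197,292.5),(236.5,292.5)],.067); print(q.round(4).tolist())
piv=(q[2]+q[3])/2; e=(q[0]+q[1])/2; a=piv-e
print("len",np.linalg.norm(a[:2]).round(4),"w",np.linalg.norm(q[3]-q[2]).round(4),"ang",np.degrees(np.arctan2(a[1],a[0])).round(1),"piv",piv.round(4))
v=a/np.linalg.norm(a); print("press",(piv+v*.02).round(4))
t=env.calibration("top"); print(onplane(t,[(279.5,191.75)],.067).round(4), onplane(t,[(282.2,184.5)],.073).round(4))
print("proj press in top",proj(t,piv+v*.02+[0,0,.006]).round(1))
E
```

```text
row prof col215 [223, 223, 223, 223, 223, 224, 224, 209, 175, 224, 222, 220, 221, 221, 220]
265 195 232
275 196 233
285 197 233
col213 rows 261 304
stop 2015 [452.49528536  84.2942928 ] [0.4829 0.2604 0.078 ]
[[0.5631, 0.0082, 0.067], [0.5737, 0.0407, 0.067], [0.5944, -0.0034, 0.067], [0.6062, 0.0327, 0.067]]
len 0.0333 w 0.038 ang -17.1 piv [0.6003 0.0147 0.067 ]
press [0.6194 0.0088 0.067 ]
[[0.5979 0.016  0.067 ]] [[0.6153 0.0104 0.073 ]]
proj press in top [[283. 183.]]
```

```bash
python3 -m jog '[{"dx":-23,"dy":-12,"dz":25,"spin":0,"claw":1},{"dx":-23,"dy":-12,"dz":25,"spin":0,"claw":1},{"dx":-23,"dy":-12,"dz":25,"spin":0,"claw":1},{"dx":-24,"dy":-13,"dz":25,"spin":0,"claw":1},{"dx":-24,"dy":-13,"dz":25,"spin":0,"claw":1}]' >/dev/null &&
python3 -m jog '[{"dx":0,"dy":0,"dz":0,"spin":0,"claw":1},{"dx":0,"dy":0,"dz":0,"spin":0,"claw":1}]'
python3 -c "
from h import *
to(.618,.0095,.067)"
```

```text
time: 2.4
position: [0.6173, 0.012, 0.1247]
orientation: [-0.489, -3.101, -0.001]
contact_force: [0.0, 0.5, -0.1]
opening: -0.0001
gripper_force: 0.0
t 2.4 tip [0.6172 0.012  0.1057] need tool mm [-1.6 -2.2 38.6] F [ 0.   0.5 -0.1] xaxis deg 162.1 tilt 0.15 open -0.0
```

```bash
python3 -m jog '[{"dx":-2,"dy":-2,"dz":14,"spin":0,"claw":1},{"dx":0,"dy":0,"dz":10,"spin":0,"claw":1},{"dx":0,"dy":0,"dz":3,"spin":0,"claw":1},{"dx":0,"dy":0,"dz":3,"spin":0,"claw":1},{"dx":0,"dy":0,"dz":0,"spin":0,"claw":1}]' 
python3 -m jog '[{"dx":0,"dy":0,"dz":3,"spin":0,"claw":1},{"dx":0,"dy":0,"dz":3,"spin":0,"claw":1},{"dx":0,"dy":0,"dz":0,"spin":0,"claw":1}]'
python3 -c "
from h import *
to(.618,.0095,.067)"
```

```text
time: 2.9
position: [0.6194, 0.0084, 0.095]
orientation: [-0.49, -3.103, -0.0]
contact_force: [-0.3, -0.2, -0.2]
opening: 0.0001
gripper_force: 0.0
time: 3.2
position: [0.6205, 0.008, 0.0895]
orientation: [0.491, 3.101, 0.0]
contact_force: [0.6, 0.2, 0.7]
opening: 0.0001
gripper_force: 0.4
t 3.2 tip [0.6205 0.008  0.0705] need tool mm [2.8 0.6 3.5] F [0.6 0.2 0.7] xaxis deg 162.0 tilt 0.09 open 0.0
```

```bash
python3 -m jog '[{"dx":1,"dy":0,"dz":2,"spin":0,"claw":1},{"dx":0,"dy":0,"dz":2,"spin":0,"claw":1},{"dx":0,"dy":0,"dz":0,"spin":0,"claw":1}]' 
python3 -m jog '[{"dx":0,"dy":0,"dz":1,"spin":0,"claw":1},{"dx":0,"dy":0,"dz":1,"spin":0,"claw":1},{"dx":0,"dy":0,"dz":0,"spin":0,"claw":1}]'
python3 -c "
from h import *
to(.618,.0095,.067)"
```

```text
time: 3.5
position: [0.6198, 0.0082, 0.0861]
orientation: [0.491, 3.101, 0.0]
contact_force: [1.9, 0.0, 5.2]
opening: 0.0004
gripper_force: 2.4
time: 3.8
position: [0.6198, 0.0083, 0.0859]
orientation: [0.49, 3.1, 0.0]
contact_force: [-3.1, -0.8, 15.1]
opening: 0.0003
gripper_force: 7.8
t 3.8 tip [0.6199 0.0083 0.0669] need tool mm [ 2.1  0.6 -0.1] F [-3.1 -0.8 15.1] xaxis deg 162.0 tilt 0.18 open 0.0
```

Bottomed at 15 N with the tip at 66.9 mm, so the rocker is level. Next I lift and go over the start button.

```bash
python3 -m jog '[{"dx":0,"dy":0,"dz":-40,"spin":0,"claw":1},{"dx":0,"dy":0,"dz":-40,"spin":0,"claw":1},{"dx":9,"dy":-38,"dz":0,"spin":0,"claw":1},{"dx":9,"dy":-38,"dz":0,"spin":0,"claw":1},{"dx":9,"dy":-38,"dz":0,"spin":0,"claw":1}]' 
python3 -m jog '[{"dx":9,"dy":-38,"dz":0,"spin":0,"claw":1},{"dx":9,"dy":-38,"dz":0,"spin":0,"claw":1},{"dx":9,"dy":-38,"dz":0,"spin":0,"claw":1},{"dx":9,"dy":-38,"dz":0,"spin":0,"claw":1},{"dx":0,"dy":0,"dz":0,"spin":0,"claw":1}]'
python3 - <<'E'
from h import *
to(.4748,-.2277,.067)
np.save("w3cal.npy",env.calibration("wrist"),allow_pickle=True)
cv2.imwrite("pics/w3.png",env.read_camera("wrist"));cv2.imwrite("pics/top1.png",env.read_camera("top"));im=env.read_camera("side");cv2.imwrite("pics/side1.png",im)
a=cv2.resize(im[165:245,260:345],(400,400),interpolation=cv2.INTER_CUBIC)
b=cv2.resize(cv2.imread("pics/w3.png"),(400,300)); b=cv2.copyMakeBorder(b,0,100,0,0,cv2.BORDER_CONSTANT)
cv2.imwrite("pics/c3.png",np.hstack([a,b]))
E
```

```text
time: 4.3
position: [0.5566, -0.0921, 0.163]
orientation: [-0.489, -3.102, -0.0]
contact_force: [0.3, -0.1, 0.2]
opening: -0.0001
gripper_force: 0.0
time: 4.8
position: [0.4739, -0.228, 0.1626]
orientation: [-0.5, -3.099, 0.001]
contact_force: [0.4, 1.6, -0.1]
opening: 0.0001
gripper_force: 0.0
t 4.8 tip [ 0.4739 -0.228   0.1436] need tool mm [-1.   0.6 76.6] F [ 0.4  1.6 -0.1] xaxis deg 161.7 tilt 0.15 open 0.0
```

View pics/c3.png

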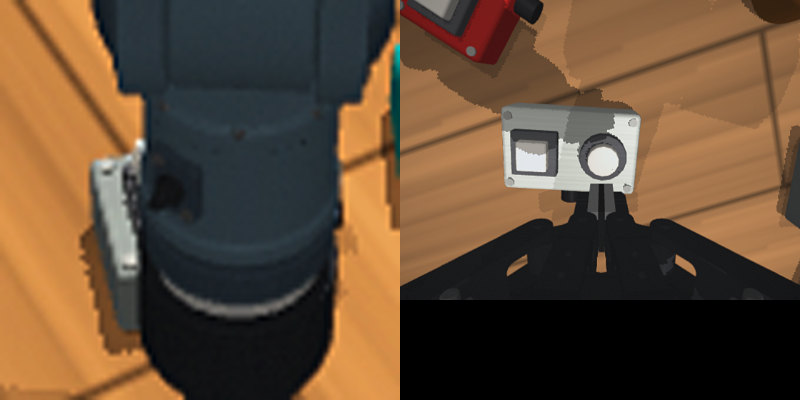

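The wrist view (right half) shows the closed fingers lined up with the round button at about wrist pixel (284,224), with the square key well to the left at (186,215). The arm hides the rocker in the side view. I check the button position and descend to just above it.

```bash
python3 - <<'E'
from h import *
cal=np.load("w3cal.npy",allow_pickle=True).item(); print(onplane(cal,[(284,224)],.067).round(4))
E
python3 -m jog '[{"dx":-1,"dy":1,"dz":25,"spin":0,"claw":1},{"dx":0,"dy":0,"dz":25,"spin":0,"claw":1},{"dx":0,"dy":0,"dz":16,"spin":0,"claw":1},{"dx":0,"dy":0,"dz":0,"spin":0,"claw":1},{"dx":0,"dy":0,"dz":0,"spin":0,"claw":1}]' 
python3 -c "
from h import *
to(.4748,-.2277,.067)"
```

```text
[[ 0.4752 -0.2273  0.067 ]]
time: 5.45
position: [0.4783, -0.2233, 0.0972]
orientation: [-0.488, -3.103, -0.001]
contact_force: [-0.7, -0.5, 0.4]
opening: -0.0002
gripper_force: 0.0
t 5.45 tip [ 0.4783 -0.2233  0.0782] need tool mm [ 1.9 -5.3 11.2] F [-0.7 -0.5  0.4] xaxis deg 162.1 tilt 0.07 open -0.0
```

```bash
python3 -m jog '[{"dx":2,"dy":-5,"dz":5,"spin":0,"claw":1},{"dx":0,"dy":0,"dz":0,"spin":0,"claw":1},{"dx":0,"dy":0,"dz":0,"spin":0,"claw":1}]' 
python3 -c "
from h import *
to(.4748,-.2277,.067)"
python3 -m jog '[{"dx":0,"dy":0,"dz":3,"spin":0,"claw":1},{"dx":0,"dy":0,"dz":3,"spin":0,"claw":1},{"dx":0,"dy":0,"dz":2,"spin":0,"claw":1},{"dx":0,"dy":0,"dz":0,"spin":0,"claw":1}]'
python3 -c "
from h import *
to(.4748,-.2277,.067)"
```

```text
time: 5.75
position: [0.4749, -0.2289, 0.0928]
orientation: [0.491, 3.102, -0.0]
contact_force: [0.2, -0.0, -0.6]
opening: -0.0001
gripper_force: 0.0
t 5.75 tip [ 0.4749 -0.229   0.0738] need tool mm [0.5 1.2 6.8] F [ 0.2 -0.  -0.6] xaxis deg 162.0 tilt 0.06 open -0.0
time: 6.15
position: [0.4748, -0.2287, 0.0842]
orientation: [0.491, 3.103, -0.0]
contact_force: [0.5, 0.7, 2.0]
opening: -0.0001
gripper_force: 0.9
t 6.15 tip [ 0.4748 -0.2287  0.0652] need tool mm [ 0.3  1.  -1.8] F [0.5 0.7 2. ] xaxis deg 162.0 tilt 0.02 open -0.0
```

```bash
python3 -m jog '[{"dx":0,"dy":0,"dz":2,"spin":0,"claw":1},{"dx":0,"dy":0,"dz":2,"spin":0,"claw":1},{"dx":0,"dy":0,"dz":0,"spin":0,"claw":1}]'
python3 -m jog '[{"dx":0,"dy":0,"dz":1,"spin":0,"claw":1},{"dx":0,"dy":0,"dz":0,"spin":0,"claw":1}]'
python3 -c "
from h import *
to(.4748,-.2277,.061)"
```

```text
time: 6.45
position: [0.4748, -0.2288, 0.0803]
orientation: [0.491, 3.103, -0.0]
contact_force: [0.0, 0.0, 4.0]
opening: -0.0002
gripper_force: 1.8
time: 6.65
position: [0.4748, -0.2288, 0.08]
orientation: [0.491, 3.102, -0.001]
contact_force: [-2.0, 0.4, 7.7]
opening: -0.0
gripper_force: 3.7
t 6.65 tip [ 0.4748 -0.2288  0.061 ] need tool mm [ 0.3  1.  -0. ] F [-2.   0.4  7.7] xaxis deg 162.0 tilt 0.04 open -0.0
```

```bash
python3 -m jog '[{"dx":0,"dy":0,"dz":0.5,"spin":0,"claw":1},{"dx":0,"dy":0,"dz":0,"spin":0,"claw":1}]'
python3 -m jog '[{"dx":0,"dy":0,"dz":-5,"spin":0,"claw":1},{"dx":0,"dy":0,"dz":-10,"spin":0,"claw":1},{"dx":0,"dy":0,"dz":-25,"spin":0,"claw":1},{"dx":0,"dy":0,"dz":-45,"spin":0,"claw":1},{"dx":0,"dy":0,"dz":0,"spin":0,"claw":1}]'
python3 -c "
from h import *
to(.48,.257,.078)"
```

```text
time: 6.85
position: [0.4748, -0.2288, 0.0799]
orientation: [0.491, 3.102, -0.001]
contact_force: [-3.2, 1.6, 11.3]
opening: -0.0002
gripper_force: 5.4
time: 7.35
position: [0.4776, -0.2304, 0.1694]
orientation: [0.489, 3.095, -0.005]
contact_force: [0.4, -1.1, 0.3]
opening: -0.0001
gripper_force: 0.0
t 7.35 tip [ 0.4777 -0.2305  0.1504] need tool mm [148.9 464.5  70.1] F [ 0.4 -1.1  0.3] xaxis deg 162.0 tilt 0.52 open -0.0
```

```bash
python3 -m jog '[{"dx":14,"dy":42,"dz":0,"spin":0,"claw":1},{"dx":14,"dy":42,"dz":0,"spin":0,"claw":1},{"dx":14,"dy":42,"dz":0,"spin":0,"claw":1},{"dx":14,"dy":42,"dz":0,"spin":0,"claw":1},{"dx":14,"dy":42,"dz":0,"spin":0,"claw":1}]'
python3 -m jog '[{"dx":13,"dy":42,"dz":0,"spin":0,"claw":1},{"dx":13,"dy":42,"dz":0,"spin":0,"claw":1},{"dx":13,"dy":42,"dz":0,"spin":0,"claw":1},{"dx":13,"dy":42,"dz":0,"spin":0,"claw":1},{"dx":13,"dy":42,"dz":0,"spin":0,"claw":1}]'
python3 -m jog '[{"dx":13,"dy":42,"dz":10,"spin":0,"claw":1},{"dx":0,"dy":0,"dz":0,"spin":0,"claw":1},{"dx":0,"dy":0,"dz":0,"spin":0,"claw":1}]'
python3 - <<'E'
from h import *
to(.48,.257,.078)
np.save("w4cal.npy",env.calibration("wrist"),allow_pickle=True)
a=env.read_camera("wrist");cv2.imwrite("pics/w4.png",a)
b=env.read_camera("top");cv2.imwrite("pics/top2.png",b)
c=env.read_camera("side");cv2.imwrite("pics/side2.png",c)
r=lambda x:cv2.resize(x,(400,300),interpolation=cv2.INTER_CUBIC)
cv2.imwrite("pics/c4.png",np.vstack([np.hstack([r(a),r(b[165:225,242:322])]),np.hstack([r(c[170:245,255:355]),r(c[275:365,250:370])])]))
E
```

```text
time: 7.85
position: [0.4721, -0.0055, 0.1635]
orientation: [-0.491, -3.102, -0.001]
contact_force: [0.5, 0.6, -0.2]
opening: -0.0002
gripper_force: 0.0
time: 8.35
position: [0.4751, 0.2143, 0.1635]
orientation: [-0.49, -3.102, 0.0]
contact_force: [1.2, -0.1, 0.3]
opening: -0.0002
gripper_force: 0.0
time: 8.65
position: [0.4755, 0.257, 0.153]
orientation: [-0.487, -3.102, 0.002]
contact_force: [-0.5, -0.6, -0.8]
opening: -0.0
gripper_force: 0.0
t 8.65 tip [0.4754 0.257  0.134 ] need tool mm [-4.4  1.5 56. ] F [-0.5 -0.6 -0.8] xaxis deg 162.2 tilt 0.12 open -0.0
```

View pics/c4.png

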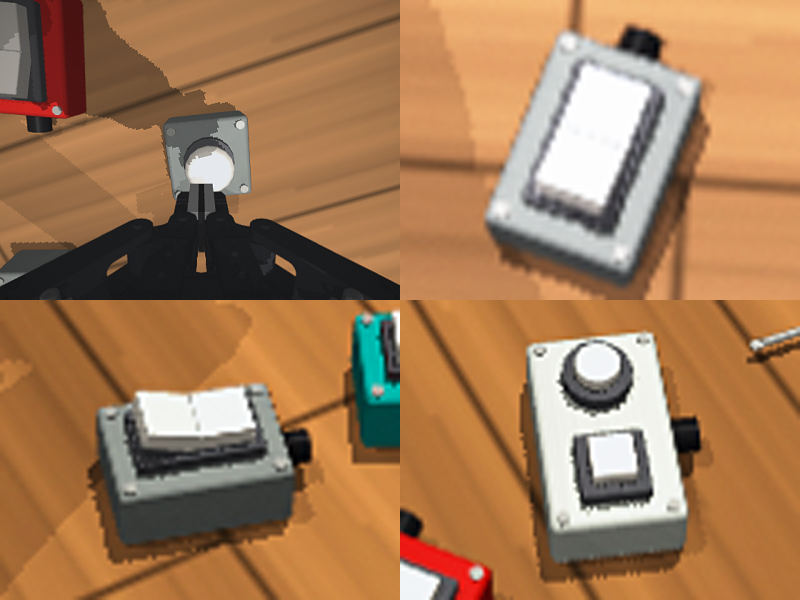

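The rocker's cable-side half is now level and its other half is raised. The start button is back up and the station hasn't moved. The mushroom is straight below the fingertips, at about wrist pixel (294,231).

```bash
python3 -m jog '[{"dx":-4,"dy":1,"dz":25,"spin":0,"claw":1},{"dx":0,"dy":0,"dz":22,"spin":0,"claw":1},{"dx":0,"dy":0,"dz":0,"spin":0,"claw":1},{"dx":0,"dy":0,"dz":0,"spin":0,"claw":1}]'
python3 -c "
from h import *
cal=np.load('w4cal.npy',allow_pickle=True).item(); print(onplane(cal,[(294,231)],.078).round(4))
to(.48,.257,.070)"
```

```text
time: 9.2
position: [0.4804, 0.2551, 0.1071]
orientation: [-0.493, -3.102, 0.001]
contact_force: [0.5, 0.6, 0.6]
opening: 0.0
gripper_force: 0.0
[[0.4764 0.2638 0.078 ]]
t 9.2 tip [0.4804 0.255  0.0881] need tool mm [ 0.9  1.8 18.1] F [0.5 0.6 0.6] xaxis deg 161.9 tilt 0.06 open 0.0
```

```bash
python3 -m jog '[{"dx":1,"dy":2,"dz":6,"spin":0,"claw":1},{"dx":0,"dy":0,"dz":4,"spin":0,"claw":1},{"dx":0,"dy":0,"dz":3,"spin":0,"claw":1},{"dx":0,"dy":0,"dz":3,"spin":0,"claw":1},{"dx":0,"dy":0,"dz":0,"spin":0,"claw":1}]'
python3 -m jog '[{"dx":0,"dy":0,"dz":1.5,"spin":0,"claw":1},{"dx":0,"dy":0,"dz":1,"spin":0,"claw":1},{"dx":0,"dy":0,"dz":0,"spin":0,"claw":1}]'
python3 -c "
from h import *
to(.48,.257,.070)"
```

```text
time: 9.7
position: [0.4808, 0.2587, 0.091]
orientation: [0.491, 3.102, 0.001]
contact_force: [0.0, -0.1, 1.0]
opening: 0.0002
gripper_force: 0.4
time: 10.0
position: [0.4807, 0.2587, 0.0888]
orientation: [0.491, 3.102, 0.001]
contact_force: [1.0, 0.2, 4.3]
opening: -0.0002
gripper_force: 1.9
t 10.0 tip [0.4808 0.2587 0.0698] need tool mm [ 0.2 -1.8 -0.2] F [1.  0.2 4.3] xaxis deg 162.0 tilt 0.07 open -0.0
```

```bash
python3 -m jog '[{"dx":0,"dy":0,"dz":1.5,"spin":0,"claw":1},{"dx":0,"dy":0,"dz":0,"spin":0,"claw":1}]'
python3 -m jog '[{"dx":0,"dy":0,"dz":0.5,"spin":0,"claw":1},{"dx":0,"dy":0,"dz":0,"spin":0,"claw":1}]'
python3 -m jog '[{"dx":0,"dy":0,"dz":-10,"spin":0,"claw":1},{"dx":0,"dy":0,"dz":-40,"spin":0,"claw":1},{"dx":0,"dy":0,"dz":-45,"spin":0,"claw":1},{"dx":0,"dy":0,"dz":0,"spin":0,"claw":1},{"dx":0,"dy":0,"dz":0,"spin":0,"claw":1}]'
python3 - <<'E'
from h import *
to(.48,.257,.070)
a=env.read_camera("wrist");b=env.read_camera("top");c=env.read_camera("side")
cv2.imwrite("pics/top3.png",b);cv2.imwrite("pics/side3.png",c)
for n,x in(("top",b),("side",c)):
    o=cv2.imread(f"pics/{n}0.png")
    print(n,[ (k,int(cv2.absdiff(o[y-20:y+20,u-20:u+20],x[y-20:y+20,u-20:u+20]).mean())) for k,(u,y) in ({"jar":(284,281),"tin":(186,150),"drv":(382,175),"sta":(386,255)} if n=="top" else {"jar":(227,246),"tin":(290,132),"drv":(400,276),"sta":(312,318)}).items()])
r=lambda x:cv2.resize(x,(400,300))
cv2.imwrite("pics/c5.png",np.vstack([np.hstack([r(a),r(b)]),np.hstack([r(c),r(c[130:205,170:270])])]))
E
```

```text
time: 10.2
position: [0.4808, 0.2588, 0.0885]
orientation: [0.49, 3.101, 0.002]
contact_force: [-2.4, -1.2, 13.5]
opening: -0.0001
gripper_force: 6.5
time: 10.4
position: [0.4809, 0.2588, 0.0884]
orientation: [0.49, 3.101, 0.002]
contact_force: [-3.6, -1.0, 15.7]
opening: 0.0
gripper_force: 8.1
time: 10.9
position: [0.4807, 0.2587, 0.1822]
orientation: [0.49, 3.101, 0.002]
contact_force: [-1.1, 0.3, -1.6]
opening: -0.0001
gripper_force: 0.0
t 10.9 tip [0.4807 0.2587 0.1632] need tool mm [ 0.3 -2.  93.2] F [-1.1  0.3 -1.6] xaxis deg 162.0 tilt 0.11 open -0.0
top [('jar', 8), ('tin', 9), ('drv', 13), ('sta', 8)]
side [('jar', 9), ('tin', 4), ('drv', 4), ('sta', 3)]
```

View pics/c5.png

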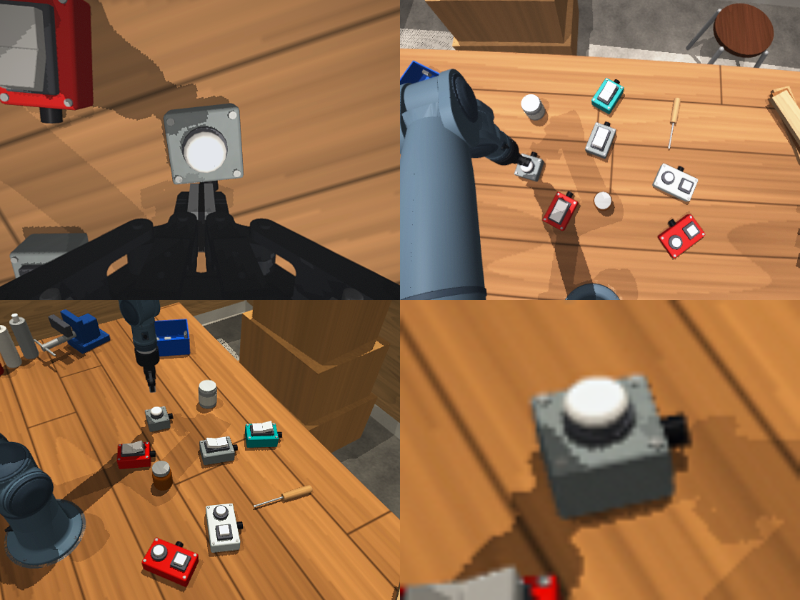

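The mushroom is down on its collar after a firm 15.7 N stop at 69.4 mm. The station, jar, tin and driver are where they were, and the fingers are clear of everything. I hand the job in.

```bash
python3 -c "
from rig import env
print(env.hand_in())"
```

```text
the job is handed in; nothing more can be done
None
```

I pressed the rocker fully on, pressed the start button in and let it return, then pressed the mushroom stop down, in that order. I left the square key alone and moved nothing else, and handed the job in at about 11 s; no verdict came back.

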